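Close up the cheese case

TASK

With your fingertips, gently push the block of cheese that sticks out of the glass case straight back until all of it is inside, then push the sliding door fully shut in front of it. Only push: do not squeeze, lift or tip the cheese, and leave everything else where it stands.

Things in the scene. Friction and masses are not known exactly. Their poses are not given: they have to be found in the camera images.
- case: Low glass cheese case, fixed. Origin: centre of its footprint at counter height; x runs from front to back, y to the left, z up; the front (-x) looks roughly at the robot (yaw up to 0.3 rad). Case-frame mm: wooden base x -155 to 145, y -215 to 215, top z 12; glass walls and steel posts to z 105; between side posts y -200 to 200; back posts at x 132, back pane 135. Base ahead of the door: open apron.
- doorway (a point): Middle of the doorway's threshold, on the base under the door: case x -50, y -100, z 12 mm; axes as the case. The doorway is the right half of the front, case y -200 to 0, with no sill and no lintel. The left half, y 0 to 200, is a fixed glass pane 4 mm thick at case x -41 to -37, just behind the open door.
- top_edge (a point): Front edge of the case's flat top pane, above the doorway's middle: case x 4, y -100, z 105 mm. The top pane covers only what lies behind this edge (to x 142). Between it and the door (x -46) the case is open at the top, so fingers pointing down can follow the cheese in.
- cheese: Yellow rectangular block, 120 (x) x 75 (y) x 65 mm high, origin centre of underside, 0.3 to 0.65 kg, loose. Lies on the case's base (z 12), its x into the case within 0.1 rad, through the doorway at case y -150 to -120, partly out over the apron. Slides with a few N. Wholly inside, behind the door: origin at case x 14 mm or more if square, more if askew; it meets the back at about 72.
- door (a joint): Travel of the sliding door in m: 0 = fully shut over the doorway, at its stop; grows as the door slides left (case +y), at most 0.19 (in front of the fixed pane). Starts at 0.14 to 0.19, clear of the cheese. It stays where it is left; about 2 N moves it slowly, it drags more when faster.
- door_face (a point): Middle of the front face of the white sliding door, at the root of its fin: case x -54, y -100 plus the door's travel, height 57 mm. The door is 205 mm wide (y), 8 mm thick (case x -54 to -46), z 15 to 101 mm above the counter.
- door_pull (a point): Middle of the upright steel fin on the middle of the door's front: case x -72, y -100 plus the door's travel, height 65 mm. The fin is 6 mm thick (y), stands out from the door's face to case x -90, and reaches from z 32 to 98 mm above the counter. Pushing its left (+y) side to the right (case -y) shuts the door.
- round_cheese: Bystander, to be left alone: round cheese 104 mm across, 50 mm high, inside the case behind the fixed pane; origin at its underside.
- apron_tin: Bystander, to be left alone: small tin, 52 mm across, 30 mm high, standing on the left of the base's apron; origin at its underside.
- top_tin: Bystander, to be left alone: flat round box, 84 mm across, 32 mm high, standing on the case's top pane towards the back left; origin at its underside.
- jar: Bystander, to be left alone: jar 60 mm across, 100 mm high, on the counter to the right of the case; origin at its underside.
- carton: Bystander, to be left alone: carton 110 x 60 x 45 mm, on the counter to the right of the case's apron; origin at its underside.
- spatula: Bystander, to be left alone: wooden-handled spatula lying on the counter to the left of the case; origin at its underside.
- bowl: Bystander, to be left alone: white bowl 110 mm across, 45 mm high, on the counter to the left of the case; origin at its underside.
Not all that is in view belongs to the job. What is shaped like the cheese but blue is not meant.

How it is judged:
By the outcome, as a careful person would: the job done as asked, in the order asked, and still so for the second after the job is handed in, with the robot touching nothing.
It also fails if it takes over 45 s, if anything falls off the work surface, if the arm or the gripper's body presses on something with over 40 N, if the wrist force passes 120 N, or if a joint passes its speed limit or range.

ROBOT

A 6-joint arm with a two-finger parallel gripper is mounted at the origin on the work surface. World frame = base frame: x ahead of the robot, y to its left, z up, the work surface at z = 0. Lengths are in m, angles in rad, forces in N, time in s.
With the tool pointing down it reaches from about 0.25 to 0.725 m from the base axis. Payload 9.7 kg.
Tool frame: the origin (TCP) lies midway between the tips of the shut fingers; the grasp point (between the pads) lies 19 mm behind it (ctrl.pinch_z is the distance from the TCP to the grasp point, in m); x points along the fingers, z is the direction in which the jaws open and shut, and the axes are right-handed (so a half turn about x gives the same grasp; the last joint's range is limited). The gripper opens to 85 mm and grips with 20 to 120 N. Pads are 22 mm wide; open, the fingers measure 114 mm over their backs; the gripper's body (76 mm by 85 mm) begins 54 mm behind the grasp point. The pads swing forward as they close: fully open they stand 13 mm farther back than shut.
Start: joints at [-1.22, 0.087, 0.176, 1.66, 0, 1.571], TCP at [0.189, -0.517, 0.231] pointing down, gripper open.
Joint ranges: [-3.13, 3.13], [-0.85, 1.81], [-1.15, 1.24], [-2.2, 2.28], [-1.44, 1.52], [-3.14, 3.14]. Speed limits (rad/s): [2.22, 2.22, 2.57, 3.14, 3.14, 3.14].

INTERFACE

Orientations are given as a unit quaternion [w, x, y, z].
In Python, from rig import ctrl, camera, finish_job gives the robot as it stands.
- The arm moves only by the tool play_rows, never from a script. Its argument "targets" is text: rows parted by semicolons, each of 7 numbers parted by spaces: the shift along the tool's x, y, z in mm, then the turn, a rotation vector about the tool's x, y, z in rad, then the closure, from 0 (fully open) to 1 (shut). In form: x y z wx wy wz gripper; .... A call has 1 to 20 rows; each row is the pose to reach, as a shift and turn from the pose commanded when the call began, along the tool's axes at that moment; what a row does not reach only later rows make up. A row lasts 1/8 s, in which the tool goes at most 62.5 mm and 10.7 degrees, less where a joint would pass 70% of its speed; a pose out of reach is approached as far as the arm can. A call with a gripper value outside its range is refused whole. The fingers move at their own pace and stop on an object; "force" is the grip in N (left out, the last holds). Time passes only in rows, so rows that repeat a pose let the fingers close. It gives the time, the measured TCP pose, the force and the opening at its end, in the units of the state.
- ctrl.get_obs(): the state, without advancing time (a new reading comes with each control period).
- camera(name): name is "scene" or "top"; returns a dict with "image" (400x640x3 uint8, red, green, blue), "K" (3x3 intrinsics, pixels), "distortion" ([k1, k2, p1, p2, k3] as OpenCV has them; the pictures are not rectified), "cam_to_world" (4x4, takes a point from camera to world coordinates). Camera axes: x right, y down, z forward; pixel columns grow to the right and rows downward; lengths in m; the calibration is good to about 2 mm. A picture is of the moment at which its call begins. There is no depth.
- finish_job(): hands the job in, once; it reports no verdict.
The state is a dict: "clock": time; "joint_positions": joint angles; "joint_vel": joint speeds; "joint_torque": joint torques, N m; "position": TCP position; "ee_rot": TCP orientation; "contact_force": force on the tool from outside, world axes, zero at the start; "torque": the same for the moment, N m; "width": finger opening in m.
Only numpy, scipy, OpenCV 4.12 (cv2) and the standard library are available. Lean on these libraries where they do the work, as an engineer would, in place of code of your own. Each camera call takes 0.05 s, during which the arm holds its last target. There are 200 camera calls.

## Working session

There is one attempt and no reset: what is moved stays moved. The work goes in short steps, Python scripts to look and compute and a tool call to move; the robot and the scene stay as the last step left them, time stands still between calls to the robot, and variables do not carry over. Pictures are saved under pics/ and viewed, about 8 in all and at most 12, crops included, and the job is handed in when it is done.

Besides the shell and the picture viewer there is one more tool, called in YAML: its name, and indented under it one key for each argument. play_rows: Moves the arm, as the interface text tells. Its arguments: {"type":"object","properties":{"targets":{"type":"string"},"force":{"type":"number"}},"required":["targets"]}

```bash
mkdir -p pics; ls; python3 - <<'E'
from rig import ctrl,camera
import cv2,numpy as np
o=ctrl.get_obs();print(o)
for n in("scene","top"):
    c=camera(n);cv2.imwrite(f"pics/{n}0.png",c["image"][:,:,::-1]);np.savez(f"{n}0.npz",**c);print(n,c["K"].tolist(),c["distortion"],c["cam_to_world"].round(4).tolist())
E
```

```text
pics
{'clock': 0.0, 'joint_positions': array([-1.22000597e+00,  8.74682791e-02,  1.75163088e-01,  1.65977872e+00,
        3.30893909e-05,  1.57080830e+00]), 'joint_vel': array([-0.00100149, -0.00181521, -0.00055327, -0.00066889,  0.00036117,
        0.0005812 ]), 'joint_torque': array([ 2.26601325e-03, -5.20400763e+01,  4.64794743e+01,  1.66205404e-02,
        7.41980762e-05, -1.07973602e-05]), 'position': array([ 0.18893894, -0.51630579,  0.2305934 ]), 'ee_rot': array([ 0.57920849,  0.40535396,  0.57994134, -0.40481321]), 'contact_force': array([ 0.24759883, -0.09717893, -0.07469235]), 'torque': array([-0.03068417,  0.00979646, -0.00745013]), 'width': 0.08525509946798147}
scene [[434.25926726688346, 0.0, 325.4679733076485], [0.0, 434.25926726688346, 201.74212474343042], [0.0, 0.0, 1.0]] [-0.03091896  0.          0.          0.          0.        ] [[0.2484, 0.7243, -0.6431, 1.2844], [0.9686, -0.177, 0.1747, -0.1859], [0.0128, -0.6663, -0.7455, 0.9218], [0.0, 0.0, 0.0, 1.0]]
top [[384.6135298293672, 0.0, 315.59775565492924], [0.0, 384.6135298293672, 211.23081314649895], [0.0, 0.0, 1.0]] [-0.021985  0.        0.        0.        0.      ] [[0.0074, -0.9885, 0.1511, 0.3964], [-0.9999, -0.0059, 0.0104, 0.0051], [-0.0094, -0.1512, -0.9885, 1.0076], [0.0, 0.0, 0.0, 1.0]]
```

View pics/scene0.png

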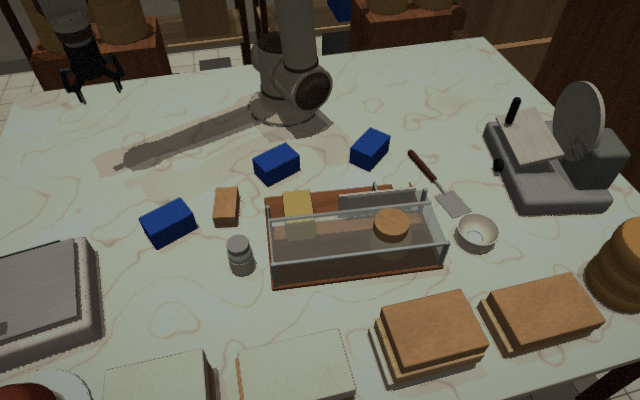

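View pics/top0.png

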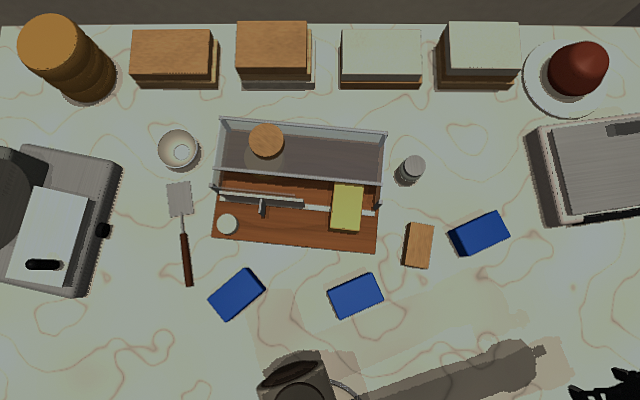

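Scene view: the yellow block is at (298,213) in the right doorway, with blue decoys at (276,164), (370,148), (169,222). Top view: the yellow block is at (346,207), with blue blocks at (237,294), (355,295), (479,232). The brown carton at (418,245) is a bystander. I choose the yellow block and check it in one close crop.

```bash
python3 - <<'E'
import cv2
t=cv2.imread("pics/top0.png")[105:260,195:435];cv2.imwrite("pics/topc.png",cv2.convertScaleAbs(cv2.resize(t,None,fx=3.3,fy=3.3,interpolation=cv2.INTER_CUBIC),alpha=1.3))
t=cv2.imread("pics/scene0.png")[170:300,250:480];cv2.imwrite("pics/scenec.png",cv2.convertScaleAbs(cv2.resize(t,None,fx=3.4,fy=3.4,interpolation=cv2.INTER_CUBIC),alpha=1.3))
E
```

```text
(no output)
```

View pics/topc.png

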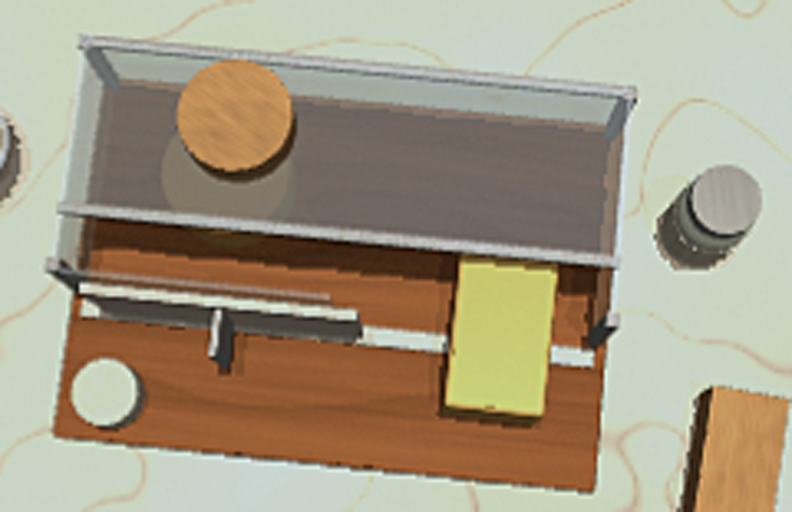

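View pics/scenec.png

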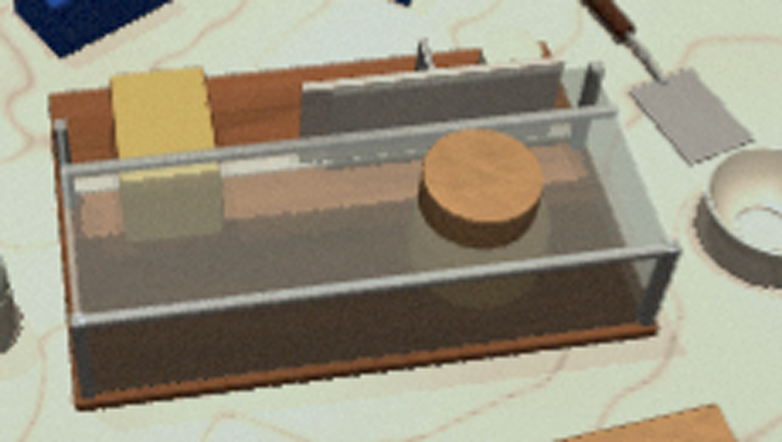

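The crops show the yellow block through the right doorway, the door open at left with its fin at about (217,325) in the top crop, and the apron tin at (105,390). Next, the pose numbers.

```bash
cat > h.py <<'E'
import numpy as np,cv2
def ray(c,p):
    u=cv2.undistortPoints(np.array([[p]],float),c["K"],c["distortion"])[0,0]
    T=c["cam_to_world"];return T[:3,3],T[:3,:3]@np.array([u[0],u[1],1.])
def cast(c,p,z):
    o,d=ray(c,p);return (o+d*(z-o[2])/d[2])
def tri(c1,p1,c2,p2):
    o1,d1=ray(c1,p1);o2,d2=ray(c2,p2)
    s=np.linalg.lstsq(np.c_[d1,-d2],o2-o1,rcond=None)[0];a=o1+s[0]*d1;b=o2+s[1]*d2
    return (a+b)/2,np.linalg.norm(a-b)
def proj(c,P):
    T=np.linalg.inv(c["cam_to_world"]);r=cv2.Rodrigues(T[:3,:3])[0]
    return cv2.projectPoints(np.array(P,float).reshape(-1,1,3),r,T[:3,3],c["K"],c["distortion"])[0].reshape(-1,2)
def fit(A,B): # case xy -> world xy
    ca,cb=A.mean(0),B.mean(0);a,b=A-ca,B-cb
    th=np.arctan2((a[:,0]*b[:,1]-a[:,1]*b[:,0]).sum(),(a*b).sum())
    R=np.array([[np.cos(th),-np.sin(th)],[np.sin(th),np.cos(th)]]);return th,cb-R@ca,R
E
cat > m.py <<'E'
from h import *
t=np.load("top0.npz");s=np.load("scene0.npz")
tc=lambda x,y:(195+(x+.5)/3.3-.5,105+(y+.5)/3.3-.5); sc=lambda x,y:(250+(x+.5)/3.4-.5,170+(y+.5)/3.4-.5)
C=[];W=[]
def add(n,c,p,case,z):
    w=cast(c,p,z);print(n,w.round(4));C.append(case);W.append(w[:2])
add("bFL top",t,tc(55,437),(-.155,.215),.012);add("bFR top",t,tc(595,490),(-.155,-.215),.012)
add("bFR sc",s,sc(50,95),(-.155,-.215),.012);add("bBR sc",s,sc(78,400),(.145,-.215),.012);add("bBL sc",s,sc(657,328),(.145,.215),.012)
C=np.array(C);W=np.array(W);th,o,R=fit(C,W);print("th",th,"o",o,"res mm\n",((W-(C@R.T+o))*1e3).round(1))
inv=lambda w:(R.T@(np.array(w)[:2]-o)*1e3).round(1)
for n,a,b in[("railBL",(84,42),(672,250)),("railBR",(633,94),(76,320)),("railFL",(64,208),(612,113)),("railFR",(614,263),(68,170)),("fin tip/top",(213,357),(420,42)),("cheese FL",(447,405),(203,68)),("cheese FR",(543,413),(112,75))]:
    p,e=tri(t,tc(*a),s,sc(*b));print(n,"world",p.round(4),"gap",round(e*1e3,1),"case",inv(p))
for n,c,p,z in[("ch FL t",t,tc(447,405),.077),("ch FR t",t,tc(543,413),.077),("ch FL s",s,sc(203,68),.077),("ch FR s",s,sc(112,75),.077),("ch BL s",s,sc(213,175),.077),("ch BR s",s,sc(120,183),.077),
 ("railF t L",t,tc(64,212),.105),("railF t R",t,tc(614,266),.105),("doorR t",t,tc(357,318),.101),("doorL t",t,tc(80,290),.101),("fin t",t,tc(217,312),.098),("fin tip",t,tc(213,320),.098),("door R s",s,sc(302,85),.101),("fin s",s,sc(423,42),.098),("tin",t,tc(105,392),.042)]: print(n,inv(cast(c,p,z)))
# yellow mask in the top image
im=cv2.cvtColor(t["image"],cv2.COLOR_RGB2HSV);m=cv2.inRange(im,(22,90,90),(34,255,255));m[:180]=0;m[250:]=0
n,l,st,ce=cv2.connectedComponentsWithStats(m);k=1+st[1:,4].argmax();cs=cv2.findContours((l==k).astype(np.uint8),0,2)[0][0]
r=cv2.boxPoints(cv2.minAreaRect(cs));print(st[k]);[print("rect",x,inv(cast(t,x,.077))) for x in r]
np.savez("case.npz",o=o,th=th)
E
python3 m.py
```

```text
bFL top [0.479  0.2866 0.012 ]
bFR top [ 0.4404 -0.138   0.012 ]
bFR sc [ 0.4433 -0.1368  0.012 ]
bBR sc [ 0.7351 -0.1635  0.012 ]
bBL sc [0.7781 0.2587 0.012 ]
th -0.0925971464225079 o [0.61400882 0.06097931] res mm
 [[-0.6 -2.8]
 [ 0.6  0.8]
 [ 3.5  2. ]
 [-3.4  3. ]
 [-0.1 -2.9]]
railBL world [0.7703 0.2538 0.0998] gap 1.4 case [137.8 206.5]
railBR world [ 0.7299 -0.1574  0.1028] gap 1.3 case [ 135.6 -206.7]
railFL world [0.6415 0.2638 0.0991] gap 0.5 case [  8.7 204.5]
railFR world [ 0.6014 -0.1411  0.1018] gap 1.0 case [   6.1 -202.3]
fin tip/top world [0.5314 0.1502 0.0933] gap 0.7 case [-90.5  81.2]
cheese FL world [ 0.4998 -0.0195  0.0734] gap 2.5 case [-106.2  -90.7]
cheese FR world [ 0.4938 -0.0906  0.0771] gap 1.4 case [-105.6 -162. ]
ch FL t [-106.8  -91.9]
ch FR t [-105.7 -162.7]
ch FL s [-102.7  -89.9]
ch FR s [-105.6 -161.3]
ch BL s [  6.  -97.1]
ch BR s [   3.4 -165.6]
railF t L [  4.2 202. ]
railF t R [   3.1 -202.6]
doorR t [-52.7 -20.5]
doorL t [-51.9 183.3]
fin t [-57.8  81.9]
fin tip [-64.   84.1]
door R s [-51.7 -20.8]
fin s [-85.7  81.6]
tin [-118.8  169.9]
[ 330  184   33   47 1259]
rect [329.89688 226.90248] [-105.7  -91.3]
rect [334.9122  183.01851] [  4.3 -93.4]
rect [363.6511  186.30296] [   2.9 -164.8]
rect [358.63577 230.18694] [-106.8 -161.5]
```

```bash
cat > go.py <<'E'
import sys
from h import *
from rig import ctrl
from scipy.spatial.transform import Rotation as Ro
k=np.load("case.npz");th=float(k["th"]);R=np.array([[np.cos(th),-np.sin(th)],[np.sin(th),np.cos(th)]])
o=ctrl.get_obs();q=o["ee_rot"];T=Ro.from_quat(q[[1,2,3,0]])
z=lambda v:np.r_[R@v,0]
c=lambda s:Ro.from_matrix(np.c_[[0,0,-1],np.cross(z([0,s]),[0,0,-1]),z([0,s])])
best=min([(T.inv()*c(s)).as_rotvec() for s in(1,-1)],key=np.linalg.norm)
p=o["position"];print("t",o["clock"],"pos",p.round(4),"case",(R.T@(p[:2]-k["o"])*1e3).round(1),"z",round(p[2]*1e3,1),"F",o["contact_force"].round(1),"w",round(o["width"],4))
print("tool axes in world\n",T.as_matrix().round(3),"\nrot",best.round(4))
for a in sys.argv[1:]:
    x,y,h=map(float,a.split(","));w=np.r_[R@np.array([x,y])/1e3+k["o"],h/1e3];print(a,"world",w.round(3),"r",np.hypot(*w[:2]).round(3),"shift",(T.inv().apply(w-p)*1e3).round(1))
E
python3 go.py=- 2>/dev/null; python3 go.py -165,-128,180 -165,-128,42
```

```text
t 0.1 pos [ 0.1889 -0.5163  0.2307] case [-369.9 -614.1] z 230.7 F [0.3 0.1 0. ] w 0.0851
tool axes in world
 [[-0.     0.939  0.344]
 [ 0.001  0.344 -0.939]
 [-1.     0.    -0.001]] 
rot [ 4.434e-01 -1.100e-03  3.000e-04]
-165,-128,180 world [ 0.438 -0.051  0.18 ] r 0.441 shift [  51.1  393.6 -351.2]
-165,-128,42 world [ 0.438 -0.051  0.042] r 0.441 shift [ 189.1  393.6 -351. ]
```

play_rows:
  targets: "0 33 -29 0.037 0 0 0.5; 4 66 -58 0.074 0 0 0.5; 8 98 -88 0.111 0 0 0.5; 13 131 -117 0.148 0 0 0.5; 17 164 -146 0.185 0 0 0.5; 21 197 -176 0.222 0 0 0.5; 25 230 -205 0.259 0 0 0.5; 30 262 -234 0.296 0 0 0.5; 34 295 -263 0.333 0 0 0.5; 38 328 -293 0.37 0 0 0.5; 43 361 -322 0.407 0 0 0.5; 51 394 -351 0.443 0 0 0.5; 51 394 -351 0.443 0 0 0.5; 51 394 -351 0.443 0 0 0.5; 51 394 -351 0.443 0 0 0.5"
  force: 20

```text
clock: 1.98
position: [0.4381, -0.0523, 0.1805]
ee_rot: [0.476, 0.523, 0.476, -0.523]
contact_force: [0.2, -0.7, 0.4]
width: 0.0427
```

```bash
python3 go.py -165,-128,42 -122,-128,42 -42,-128,42
```

```text
t 1.975 pos [ 0.4381 -0.0523  0.1805] case [-164.6 -129. ] z 180.5 F [ 0.2 -0.7  0.4] w 0.0427
tool axes in world
 [[ 0.     0.996 -0.093]
 [-0.    -0.093 -0.996]
 [-1.     0.     0.   ]] 
rot [-0.0007  0.0002 -0.0002]
-165,-128,42 world [ 0.438 -0.051  0.042] r 0.441 shift [138.5  -0.4  -1.1]
-122,-128,42 world [ 0.481 -0.055  0.042] r 0.484 shift [138.5  42.6  -1.1]
-42,-128,42 world [ 0.56  -0.063  0.042] r 0.564 shift [138.5 122.6  -1.1]
```

play_rows:
  targets: "30 0 -1 0 0 0 0.5; 65 0 -1 0 0 0 0.5; 100 0 -1 0 0 0 0.5; 125 0 -1 0 0 0 0.5; 137 0 -1 0 0 0 0.5; 138 0 -1 0 0 0 0.5; 138 10 -1 0 0 0 0.5; 138 20 -1 0 0 0 0.5; 138 28 -1 0 0 0 0.5; 138 33 -1 0 0 0 0.5; 138 37 -1 0 0 0 0.5; 138 37 -1 0 0 0 0.5"

```text
clock: 3.48
position: [0.4754, -0.0539, 0.0422]
ee_rot: [-0.476, -0.522, -0.477, 0.523]
contact_force: [-0.3, -0.1, 0.3]
width: 0.0429
```

```bash
python3 go.py -41,-128,42; python3 - <<'E'
from rig import camera
import cv2
o=[cv2.resize(camera(n)["image"][a:b,c:d,::-1],(600,300),interpolation=cv2.INTER_CUBIC) for n,a,b,c,d in(("top",160,260,250,450),("scene",150,250,230,430))]
cv2.imwrite("pics/pre.png",cv2.convertScaleAbs(cv2.vconcat(o),alpha=1.3))
E
```

```text
t 3.475 pos [ 0.4754 -0.0539  0.0422] case [-127.4 -127.2] z 42.2 F [-0.3 -0.1  0.3] w 0.0429
tool axes in world
 [[-0.     0.996 -0.092]
 [ 0.    -0.092 -0.996]
 [-1.    -0.     0.   ]] 
rot [0.0005 0.     0.0003]
-41,-128,42 world [ 0.561 -0.063  0.042] r 0.565 shift [ 0.2 86.4  0.9]
```

View pics/pre.png

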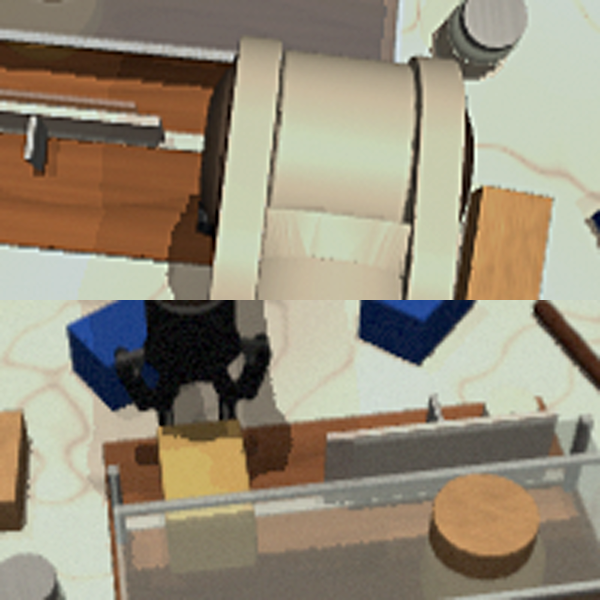

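The picture shows both fingertips centred in front of the cheese (scene half, about (200,415)), clear of the door and posts. Starting the push slowly.

play_rows:
  targets: "0 4 0 0 0 0 0.5; 0 7 0 0 0 0 0.5; 0 10 0 0 0 0 0.5; 0 13 0 0 0 0 0.5; 0 17 0 0 0 0 0.5; 0 21 0 0 0 0 0.5; 0 25 0 0 0 0 0.5; 0 29 0 0 0 0 0.5; 0 33 0 0 0 0 0.5; 0 37 0 0 0 0 0.5; 0 41 0 0 0 0 0.5; 0 45 0 0 0 0 0.5"

```text
clock: 5.08
position: [0.5196, -0.058, 0.0423]
ee_rot: [-0.476, -0.522, -0.477, 0.523]
contact_force: [-6.4, 0.3, 3.8]
width: 0.0426
```

play_rows:
  targets: "0 4 0 0 0 0 0.5; 0 8 0 0 0 0 0.5; 0 12 0 0 0 0 0.5; 0 16 0 0 0 0 0.5; 0 20 0 0 0 0 0.5; 0 24 0 0 0 0 0.5; 0 27 0 0 0 0 0.5; 0 30 0 0 0 0 0.5; 0 30 0 0 0 0 0.5"

```text
clock: 6.2
position: [0.5498, -0.0608, 0.0423]
ee_rot: [-0.476, -0.522, -0.477, 0.523]
contact_force: [-2.7, 1.4, 2.7]
width: 0.0428
```

```bash
python3 go.py -41,-128,42; python3 - <<'E'
from rig import camera
import cv2,numpy as np
c=camera("scene");np.savez("s1.npz",**c)
cv2.imwrite("pics/push.png",cv2.convertScaleAbs(cv2.resize(c["image"][150:300,230:480,::-1],None,fx=3,fy=3,interpolation=cv2.INTER_CUBIC),alpha=1.3))
E
```

```text
t 6.2 pos [ 0.5498 -0.0608  0.0423] case [ -52.7 -127.2] z 42.3 F [-2.7  1.4  2.7] w 0.0428
tool axes in world
 [[-0.001  0.996 -0.092]
 [ 0.    -0.092 -0.996]
 [-1.    -0.001 -0.   ]] 
rot [ 0.0004 -0.      0.0008]
-41,-128,42 world [ 0.561 -0.063  0.042] r 0.565 shift [ 0.3 11.7  0.8]
```

View pics/push.png

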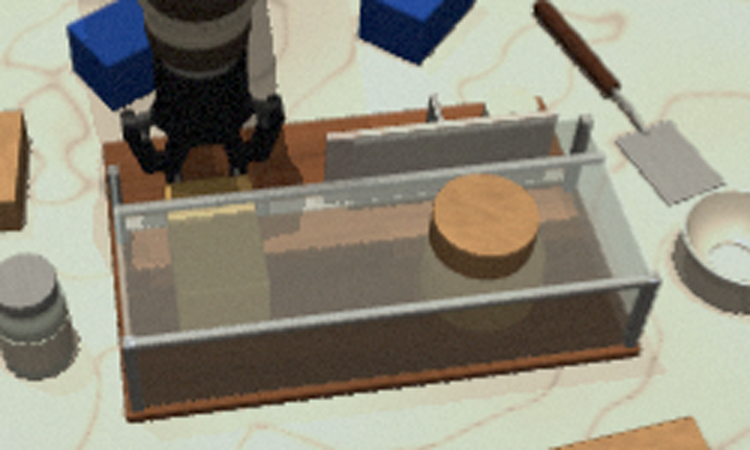

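The scene crop shows the cheese square, its back top edge at about (178,292)–(268,287), and its front edge still at the fingers. I measure it and go on.

```bash
python3 - <<'E'
from h import *
s=np.load("s1.npz");k=np.load("case.npz");th=float(k["th"]);R=np.array([[np.cos(th),-np.sin(th)],[np.sin(th),np.cos(th)]])
for p in[(178,292),(268,287),(167,181),(252,177)]:
    w=cast(s,(230+p[0]/3,150+p[1]/3),.077);print(p,(R.T@(w[:2]-k["o"])*1e3).round(1))
E
```

```text
(178, 292) [  77.7 -162.3]
(268, 287) [ 83.5 -90.9]
(167, 181) [ -39.4 -159.6]
(252, 177) [-33.2 -87.2]
```

play_rows:
  targets: "0 3 0 0 0 0 0.5; 0 7 0 0 0 0 0.5; 0 11 0 0 0 0 0.5; 0 14 0 0 0 0 0.5; 0 16 0 0 0 0 0.5; 0 16 0 0 0 0 0.5"

```text
clock: 7.0
position: [0.5662, -0.0623, 0.0422]
ee_rot: [0.476, 0.523, 0.476, -0.522]
contact_force: [-2.2, 0.1, 2.3]
width: 0.0427
```

```bash
python3 go.py -120,-128,42; python3 - <<'E'
from rig import camera
import cv2,numpy as np
c=camera("scene");np.savez("s2.npz",**c)
cv2.imwrite("pics/push2.png",cv2.convertScaleAbs(cv2.resize(c["image"][165:285,240:400,::-1],None,fx=5,fy=5,interpolation=cv2.INTER_CUBIC),alpha=1.3))
E
```

```text
t 7.0 pos [ 0.5662 -0.0623  0.0422] case [ -36.2 -127.1] z 42.2 F [-2.2  0.1  2.3] w 0.0427
tool axes in world
 [[ 0.     0.996 -0.092]
 [-0.    -0.092 -0.996]
 [-1.     0.    -0.   ]] 
rot [ 0.0005 -0.     -0.0002]
-120,-128,42 world [ 0.483 -0.055  0.042] r 0.486 shift [  0.2 -83.8   0.8]
```

View pics/push2.png

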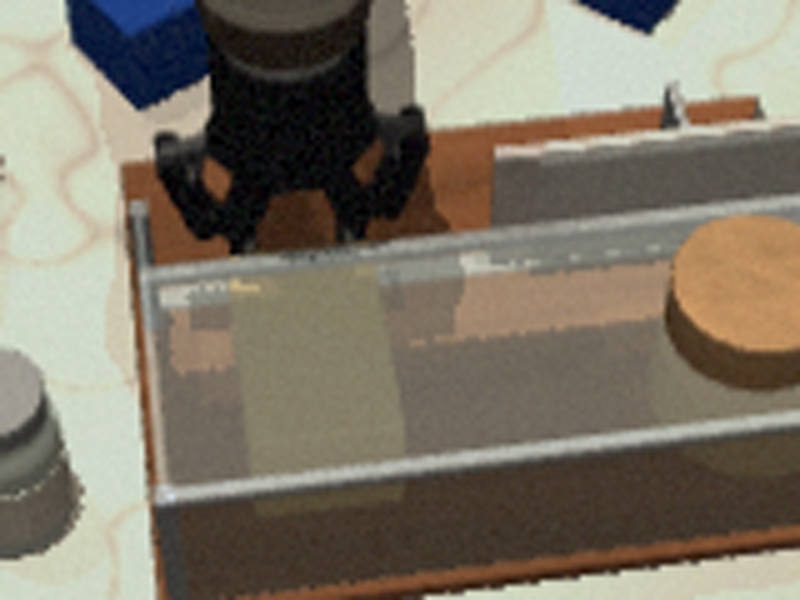

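The crop shows the cheese upright and square, its front edge (about (240,285)–(380,265)) behind the door line and its back short of the back pane. Backing straight out, then up.

play_rows:
  targets: "0 -6 0 0 0 0 0.5; 0 -20 0 0 0 0 0.5; 0 -40 0 0 0 0 0.5; 0 -60 0 0 0 0 0.5; 0 -78 0 0 0 0 0.5; 0 -90 0 0 0 0 0.5; -30 -94 0 0 0 0 0.5; -70 -94 0 0 0 0 0.7; -110 -94 0 0 0 0 1; -125 -94 0 0 0 0 1; -128 -94 0 0 0 0 1; -128 -94 0 0 0 0 1"

```text
clock: 8.55
position: [0.4719, -0.0536, 0.169]
ee_rot: [-0.476, -0.522, -0.477, 0.523]
contact_force: [1.1, -0.5, -0.6]
width: -0.0
```

```bash
python3 go.py -78,130,170 -78,130,55 -78,105,55
```

```text
t 8.55 pos [ 0.4719 -0.0536  0.169 ] case [-130.9 -127.2] z 169.0 F [ 1.1 -0.5 -0.6] w -0.0
tool axes in world
 [[-0.002  0.996 -0.092]
 [ 0.    -0.092 -0.996]
 [-1.    -0.002 -0.   ]] 
rot [ 0.0004 -0.      0.0016]
-78,130,170 world [0.548 0.198 0.17 ] r 0.583 shift [  -1.    53.  -257.2]
-78,130,55 world [0.548 0.198 0.055] r 0.583 shift [ 114.    53.2 -257.2]
-78,105,55 world [0.546 0.173 0.055] r 0.573 shift [ 114.    53.2 -232.2]
```

play_rows:
  targets: "0 4 -20 0 0 0 1; 0 12 -60 0 0 0 1; 0 21 -100 0 0 0 1; 0 29 -140 0 0 0 1; 0 37 -180 0 0 0 1; 0 46 -220 0 0 0 1; 0 52 -248 0 0 0 1; 0 53 -257 0 0 0 1; 20 53 -257 0 0 0 1; 50 53 -257 0 0 0 1; 80 53 -257 0 0 0 1; 105 53 -257 0 0 0 1; 114 53 -257 0 0 0 1; 114 53 -257 0 0 0 1"

```text
clock: 10.3
position: [0.5471, 0.0131, 0.0788]
ee_rot: [0.488, 0.51, 0.512, -0.489]
contact_force: [-0.1, -0.2, -0.1]
width: -0.0
```

```bash
python3 go.py -78,105,55; python3 - <<'E'
from rig import camera
import cv2
o=[cv2.resize(camera(n)["image"][a:b,c:d,::-1],(750,300),interpolation=cv2.INTER_CUBIC) for n,a,b,c,d in(("top",160,260,190,440),("scene",160,280,230,530))]
cv2.imwrite("pics/door.png",cv2.convertScaleAbs(cv2.vconcat(o),alpha=1.3))
E
```

```text
t 10.3 pos [0.5471 0.0131 0.0788] case [-62.2 -53.9] z 78.8 F [-0.1 -0.2 -0.1] w -0.0
tool axes in world
 [[-0.003  1.     0.001]
 [ 0.045  0.001 -0.999]
 [-0.999 -0.003 -0.045]] 
rot [ 0.0937 -0.0453  0.0055]
-78,105,55 world [0.546 0.173 0.055] r 0.573 shift [  31.1   -0.7 -158.4]
```

View pics/door.png

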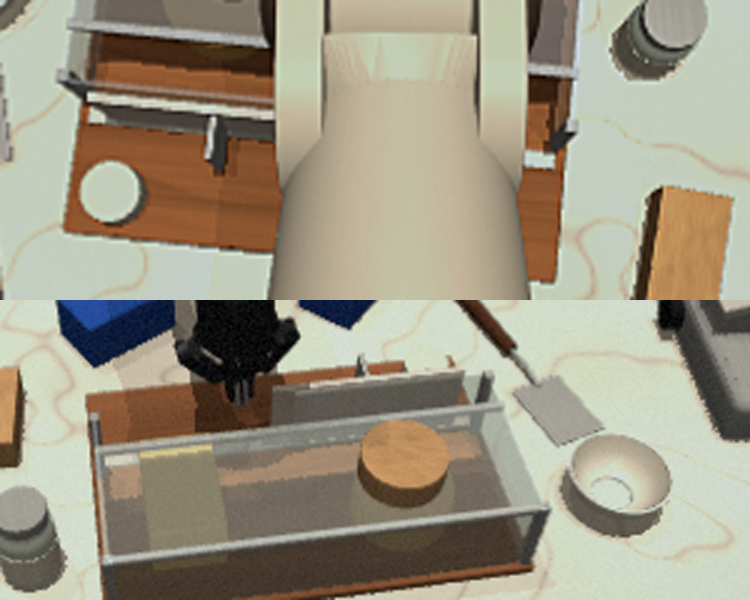

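The arm stopped short, with the tool at (240,395) in the scene half and nothing touched. The door and fin are unmoved. I check the joints for a limit.

```bash
python3 -c "
from rig import ctrl
o=ctrl.get_obs();print(o['joint_positions'].round(3),o['joint_vel'].round(3),o['position'])
import numpy as np;print(np.arctan2(o['position'][1],o['position'][0]))
print([a for a in dir(ctrl) if a[0]!='_'])"
```

```text
[ 0.     0.08  -0.127  1.369  0.046  3.141] [-0.    -0.013  0.036  0.024 -0.001  0.001] [0.54684444 0.01316218 0.0787795 ]
0.02406468097957103
['IKError', 'get_obs', 'pinch_z']
```

Joint 6 is at its 3.14 limit. I lift, then use the equivalent half-turned grasp, turning about −x to bring joint 6 back to about 0.

play_rows:
  targets: "-30 -10 0 0 0 0 1; -60 -30 0 0 0 0 1; -90 -60 0 0 0 0 1; -90 -60 0 0 0 0 1; -90 -60 0 0 0 0 1"

```text
clock: 11.02
position: [0.4882, 0.0089, 0.1705]
ee_rot: [0.489, 0.511, 0.512, -0.488]
contact_force: [0.3, -0.4, -0.0]
width: 0.0002
```

```bash
python3 go.py -125,0,170; python3 -c "
from rig import ctrl
print(ctrl.get_obs()['joint_positions'].round(3))"
```

```text
t 11.025 pos [0.4882 0.0089 0.1705] case [-120.4  -63.5] z 170.5 F [ 0.3 -0.4 -0. ] w 0.0002
tool axes in world
 [[-0.001  1.     0.001]
 [ 0.045  0.001 -0.999]
 [-0.999 -0.001 -0.045]] 
rot [ 0.0937 -0.0454  0.0032]
-125,0,170 world [0.49  0.073 0.17 ] r 0.495 shift [  3.4   1.4 -63.5]
[-0.008 -0.074 -0.104  1.542  0.045  3.132]
```

play_rows:
  targets: "0 0 0 -0.17 0 0 1; 0 0 0 -0.34 0 0 1; 0 0 0 -0.51 0 0 1; 0 0 0 -0.68 0 0 1; 0 0 0 -0.85 0 0 1; 0 0 0 -1.02 0 0 1; 0 0 0 -1.19 0 0 1; 0 0 -5 -1.36 0 0 1; 0 0 -10 -1.53 0 0 1; 0 0 -16 -1.7 0 0 1; 0 0 -22 -1.87 0 0 1; 0 0 -28 -2.04 0 0 1; 0 0 -34 -2.21 0 0 1; 0 0 -40 -2.38 0 0 1; 0 0 -46 -2.55 0 0 1; 0 0 -52 -2.72 0 0 1; 0 0 -58 -2.89 0 0 1; 0 0 -63 -3.05 0 0 1; 0 0 -63 -3.05 0 0 1"

```text
clock: 13.4
position: [0.4878, 0.0721, 0.1721]
ee_rot: [0.532, -0.464, 0.512, 0.489]
contact_force: [-0.4, 0.4, -0.2]
width: -0.0004
```

```bash
python3 go.py -78,130,170 -78,130,55; python3 -c "
from rig import ctrl
print(ctrl.get_obs()['joint_positions'].round(3))"
```

```text
t 13.4 pos [0.4878 0.0721 0.1721] case [-126.7   -0.6] z 172.1 F [-0.4  0.4 -0.2] w -0.0004
tool axes in world
 [[-0.004 -0.996  0.091]
 [ 0.045  0.091  0.995]
 [-0.999  0.008  0.045]] 
rot [ 0.0016  0.0447 -0.008 ]
-78,130,170 world [0.548 0.198 0.17 ] r 0.583 shift [  7.5 -48.9 130.3]
-78,130,55 world [0.548 0.198 0.055] r 0.583 shift [122.4 -49.8 125.2]
[ 0.121 -0.065 -0.092  1.542  0.045  0.212]
```

play_rows:
  targets: "2 -4 10 0 0.01 -0.002 1; 4 -12 40 0 0.03 -0.005 1; 6 -26 75 0 0.045 -0.008 1; 8 -40 110 0 0.045 -0.008 1; 8 -49 130 0 0.045 -0.008 1; 8 -49 130 0 0.045 -0.008 1"

```text
clock: 14.15
position: [0.5486, 0.1986, 0.1698]
ee_rot: [0.522, -0.477, 0.522, 0.476]
contact_force: [-0.6, -0.4, 0.5]
width: -0.0002
```

```bash
python3 go.py -78,130,55 -78,105,55; python3 -c "
from rig import ctrl
print(ctrl.get_obs()['joint_positions'].round(3))"
```

```text
t 14.15 pos [0.5486 0.1986 0.1698] case [-77.8 131. ] z 169.8 F [-0.6 -0.4  0.5] w -0.0002
tool axes in world
 [[ 0.001 -0.996  0.091]
 [-0.001  0.091  0.996]
 [-1.    -0.001 -0.001]] 
rot [ 0.0016 -0.0006  0.0008]
-78,130,55 world [0.548 0.198 0.055] r 0.583 shift [114.8   0.3  -0.9]
-78,105,55 world [0.546 0.173 0.055] r 0.573 shift [114.8   0.3 -25.9]
[ 3.480e-01  1.520e-01  1.290e-01  1.547e+00 -1.000e-03  4.390e-01]
```

Square over the spot to the left of the fin. Going down, then up to near the fin.

play_rows:
  targets: "20 0 0 0 0 0 1; 50 0 0 0 0 0 1; 80 0 0 0 0 0 1; 105 0 0 0 0 0 1; 114 0 0 0 0 0 1; 114 0 0 0 0 0 1; 114 0 -7 0 0 0 1; 114 0 -14 0 0 0 1; 114 0 -20 0 0 0 1; 114 0 -20 0 0 0 1"

```text
clock: 15.4
position: [0.5468, 0.1767, 0.0572]
ee_rot: [0.523, -0.477, 0.522, 0.476]
contact_force: [-0.8, 1.1, 0.4]
width: 0.0003
```

```bash
python3 go.py -78,105,55; python3 - <<'E'
from rig import camera
import cv2
o=[cv2.resize(camera(n)["image"][a:b,c:d,::-1],(750,300),interpolation=cv2.INTER_CUBIC) for n,a,b,c,d in(("top",160,260,190,440),("scene",150,270,230,530))]
cv2.imwrite("pics/door2.png",cv2.convertScaleAbs(cv2.vconcat(o),alpha=1.3))
E
```

```text
t 15.4 pos [0.5468 0.1767 0.0572] case [-77.7 109. ] z 57.2 F [-0.8  1.1  0.4] w 0.0003
tool axes in world
 [[ 0.002 -0.996  0.091]
 [ 0.     0.091  0.996]
 [-1.    -0.002  0.   ]] 
rot [0.0013 0.0002 0.0022]
-78,105,55 world [0.546 0.173 0.055] r 0.573 shift [ 2.2  0.4 -4. ]
```

View pics/door2.png

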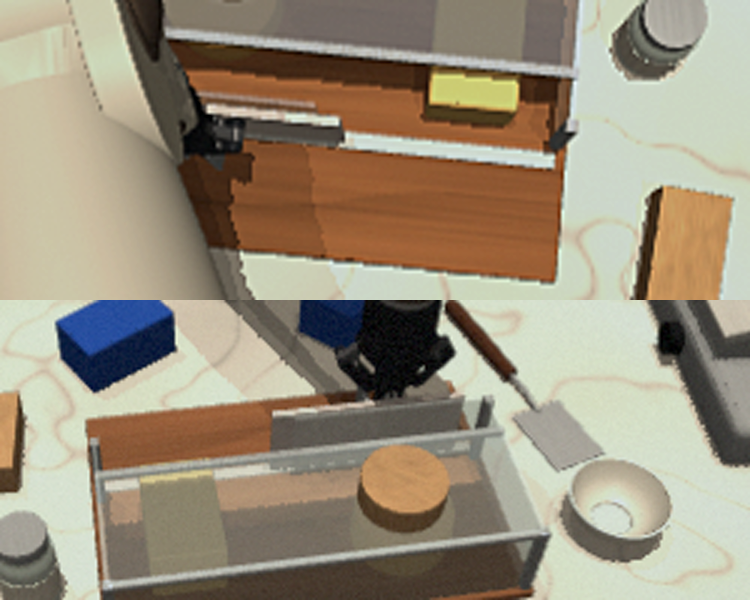

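The view shows the closed fingers standing just left of the fin, clear of the tin. The cheese front edge, (430,105)–(518,112) in the top half, is behind the threshold strip. Raising to the fin's mid-height and pushing right.

play_rows:
  targets: "-4 0 0 0 0 0 1; -8 0 0 0 0 0 1; -8 0 -3 0 0 0 1; -8 0 -7 0 0 0 1; -8 0 -11 0 0 0 1; -8 0 -16 0 0 0 1; -8 0 -22 0 0 0 1; -8 0 -29 0 0 0 1; -8 0 -36 0 0 0 1; -8 0 -43 0 0 0 1; -8 0 -50 0 0 0 1; -8 0 -57 0 0 0 1; -8 0 -64 0 0 0 1; -8 0 -71 0 0 0 1; -8 0 -78 0 0 0 1; -8 0 -85 0 0 0 1"

```text
clock: 17.5
position: [0.5389, 0.0921, 0.0649]
ee_rot: [0.523, -0.477, 0.522, 0.476]
contact_force: [-1.2, 2.2, -0.0]
width: 0.0001
```

```bash
python3 go.py -78,-82,65; python3 - <<'E'
from h import *
from rig import camera
k=np.load("case.npz");th=float(k["th"]);R=np.array([[np.cos(th),-np.sin(th)],[np.sin(th),np.cos(th)]])
t=camera("top")
for p in[(430,105),(518,112)]: print("cheese front",(R.T@(cast(t,(190+p[0]/3,160+p[1]/3),.077)[:2]-k["o"])*1e3).round(1))
im=t["image"][160:240,250:380,::-1];cv2.imwrite("pics/door3.png",cv2.convertScaleAbs(cv2.resize(im,None,fx=5,fy=5,interpolation=cv2.INTER_CUBIC),alpha=1.3))
E
```

```text
t 17.5 pos [0.5389 0.0921 0.0649] case [-77.6  24. ] z 64.9 F [-1.2  2.2 -0. ] w 0.0001
tool axes in world
 [[ 0.002 -0.996  0.09 ]
 [-0.     0.09   0.996]
 [-1.    -0.002  0.   ]] 
rot [0.0021 0.0001 0.0018]
-78,-82,65 world [ 0.529 -0.013  0.065] r 0.529 shift [-1.00e-01  6.00e-01 -1.06e+02]
cheese front [-26.2 -92.3]
cheese front [ -24.9 -164.6]
```

The cheese front face is at case x about −25, 21 mm behind the door. Door drag is about 2 N, so I continue.

play_rows:
  targets: "0 0 -7 0 0 0 1; 0 0 -14 0 0 0 1; 0 0 -21 0 0 0 1; 0 0 -28 0 0 0 1; 0 0 -35 0 0 0 1; 0 0 -42 0 0 0 1; 0 0 -49 0 0 0 1; 0 0 -56 0 0 0 1; 0 0 -63 0 0 0 1; 0 0 -70 0 0 0 1; 0 0 -77 0 0 0 1; 0 0 -83 0 0 0 1; 0 0 -88 0 0 0 1; 0 0 -92 0 0 0 1; 0 0 -95 0 0 0 1; 0 0 -97 0 0 0 1; 0 0 -97 0 0 0 1"

```text
clock: 19.68
position: [0.5303, -0.0043, 0.0648]
ee_rot: [0.523, -0.477, 0.522, 0.476]
contact_force: [0.0, 1.1, 1.1]
width: -0.0003
```

play_rows:
  targets: "0 0 -1 0 0 0 1; 0 0 -2 0 0 0 1; 0 0 -3 0 0 0 1; 0 0 -4 0 0 0 1; 0 0 -4 0 0 0 1"

```text
clock: 20.3
position: [0.5299, -0.0082, 0.0649]
ee_rot: [0.523, -0.477, 0.522, 0.476]
contact_force: [0.2, 1.5, -0.7]
width: -0.0001
```

play_rows:
  targets: "0 0 -1 0 0 0 1; 0 0 -2 0 0 0 1; 0 0 -3 0 0 0 1; 0 0 -4 0 0 0 1; 0 0 -4 0 0 0 1"

```text
clock: 20.92
position: [0.5294, -0.0122, 0.0649]
ee_rot: [0.523, -0.477, 0.522, 0.476]
contact_force: [0.1, -0.1, 0.4]
width: -0.0004
```

```bash
python3 go.py -78,-82,65
```

```text
t 20.925 pos [ 0.5294 -0.0122  0.0649] case [-77.4 -80.7] z 64.9 F [ 0.1 -0.1  0.4] w -0.0004
tool axes in world
 [[ 0.002 -0.996  0.09 ]
 [-0.     0.09   0.996]
 [-1.    -0.002 -0.   ]] 
rot [ 0.002  -0.0001  0.0018]
-78,-82,65 world [ 0.529 -0.013  0.065] r 0.529 shift [-0.1  0.6 -1.3]
```

play_rows:
  targets: "0 0 -1 0 0 0 1; 0 0 -2 0 0 0 1; 0 0 -3 0 0 0 1; 0 0 -3 0 0 0 1"

```text
clock: 21.42
position: [0.5292, -0.0151, 0.0649]
ee_rot: [0.523, -0.477, 0.522, 0.476]
contact_force: [-0.3, 0.9, 0.2]
width: -0.0001
```

play_rows:
  targets: "0 0 -1 0 0 0 1; 0 0 -2 0 0 0 1; 0 0 -2 0 0 0 1"

```text
clock: 21.8
position: [0.5291, -0.0155, 0.0649]
ee_rot: [0.523, -0.477, 0.521, 0.478]
contact_force: [1.0, 11.0, 0.5]
width: 0.0001
```

Force stepped from about 1 N to 11 N with no further motion, so the door is at its stop. I back off left and lift.

play_rows:
  targets: "0 0 2 0 0 0 1; 0 0 8 0 0 0 1; 0 0 18 0 0 0 1; 0 0 26 0 0 0 1; -15 8 28 0 0 0 1; -45 20 28 0 0 0 1; -80 40 28 0 0 0 1; -110 80 28 0 0 0 1; -130 120 28 0 0 0 1; -140 150 28 0 0 0 1; -140 160 28 0 0 0 1; -140 160 28 0 0 0 1"

```text
clock: 23.3
position: [0.3719, 0.0254, 0.2048]
ee_rot: [0.523, -0.478, 0.521, 0.476]
contact_force: [-0.3, -0.0, 0.0]
width: -0.0002
```

```bash
python3 go.py|head -1; python3 - <<'E'
from rig import camera
import cv2,numpy as np
t=camera("top");s=camera("scene");np.savez("t9.npz",**t);np.savez("s9.npz",**s)
o=[cv2.resize(c["image"][a:b,d:e,::-1],(750,300),interpolation=cv2.INTER_CUBIC) for c,a,b,d,e in((t,120,260,150,500),(s,150,270,230,530))]
cv2.imwrite("pics/end.png",cv2.convertScaleAbs(cv2.vconcat(o),alpha=1.3))
E
```

```text
t 23.3 pos [0.3719 0.0254 0.2048] case [-237.7  -57.8] z 204.8 F [-0.3 -0.   0. ] w -0.0002
```

View pics/end.png

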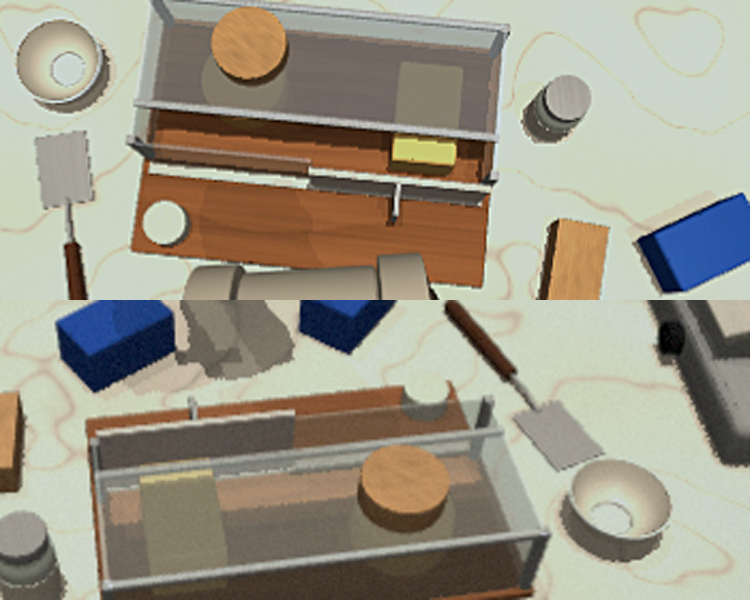

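The end view shows the door shut against the right post (top half (493,190)), the fin at (397,200), the cheese behind it at (425,150), and the bystanders in place. One numeric check, then I hand in.

```bash
python3 - <<'E'
from h import *
from rig import finish_job
k=np.load("case.npz");th=float(k["th"]);R=np.array([[np.cos(th),-np.sin(th)],[np.sin(th),np.cos(th)]])
t=np.load("t9.npz");t0=np.load("top0.npz");s=np.load("s9.npz")
inv=lambda w:(R.T@(w[:2]-k["o"])*1e3).round(1)
for n,p,z in[("door L edge",(308,169),.101),("door R",(491,183),.101),("cheese FL",(393,161),.077),("cheese FR",(455,166),.077)]: print(n,inv(cast(t,(150+p[0]*350/750,120+p[1]*140/300),z)))
for n,p in[("door L sc",(295,411)),("fin sc",(193,398))]: print(n,inv(cast(s,(230+p[0]*.4,150+(p[1]-300)*.4),.1)))
for n,(a,b,c,d) in dict(tin=(210,238,212,242),round=(118,164,242,292),jar=(150,190,390,430),carton=(218,272,400,438),bowl=(125,175,155,202),spat=(178,290,160,197)).items():
    print(n,cv2.absdiff(t["image"][a:b,c:d],t0["image"][a:b,c:d]).mean().round(1))
print(finish_job())
E
```

```text
door L edge [-49.7   1.8]
door R [ -45.4 -203. ]
cheese FL [-26.5 -92.5]
cheese FR [ -25.3 -163.8]
door L sc [-49.9   3.9]
fin sc [-83.5 -97.8]
tin 1.1
round 1.0
jar 1.2
carton 1.2
bowl 1.2
spat 1.2
the job is handed in; nothing more can be done
None
```

I pushed the cheese straight back with two fingertips, using a few newtons. Then I pushed the door's fin to the right until the door met its stop, where the force rose from about 1 N to 11 N. The job was handed in at about 23 s, with the arm clear of everything.

- **Cheese:** The last check put its front face at case x about −26 mm, about 20 mm behind the door. It stood square and upright.
- **Door:** Its edges measured at case y +2 to +4 mm and −203 mm, against +2.5 and −202.5 mm when fully shut.
- **Bystanders:** The tin, round object in view, jar, carton, bowl and spatula looked the same in the top view before and after. I made out only one round brown object on or in the case. I did not tell the top tin and the round cheese apart, so they were not checked separately.
- **Interruption:** The first approach to the fin stopped short because joint 6 reached its range limit. I saw no contact there and the force stayed near zero. I lifted, turned the wrist half a turn and went on. If reaching that limit counts as passing a joint's range, that is the one risk I know of.

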